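# Book a carton into the panel-building station

## Robot

A 7-joint arm with a two-finger parallel gripper is mounted at the origin on the work surface. World frame = base frame: x ahead of the robot, y to its left, z up, the work surface at z = 0. Lengths are in m, angles in degrees, forces in N, time in s.
With the tool pointing down it reaches from about 0.35 to 0.9 m from the base axis. Payload 7.2 kg.
Tool frame: the origin (TCP) lies at the very end of the fingers, on their centre line; the grasp point (between the pads) lies 19 mm behind it (arm.tcp_to_grasp is the distance from the TCP to the grasp point, in m); z points along the fingers, y is the line along which they close (so a half turn about z gives the same grasp; the last joint's range is limited). The gripper opens to 85 mm and grips with 20 to 120 N. Pads are 22 mm wide; open, the fingers measure 114 mm over their backs; the gripper's body (76 mm by 85 mm) begins 54 mm behind the grasp point. The pads swing forward as they close: fully open they stand 13 mm farther back than shut.
Start: joints at [-67.162, 23.554, -0.728, 91.456, 0.321, 64.991, -4.71], TCP at [0.281, 0.558, 0.231] pointing down, gripper open.
Joint ranges: [-169.25, 169.25], [-16.82, 113.86], [-84.01, 82.57], [7.8, 145.47], [-59.2, 239.2], [7.22, 106.19], [-163.78, 163.78]. Speed limits (degrees/s): [136.94, 136.94, 172.46, 172.46, 180, 180, 180].

## Interface

Orientations are given as [roll, pitch, yaw] about the fixed x, y, z axes, in that order (R = Rz(yaw) Ry(pitch) Rx(roll)).
In Python, from plant import telemetry, optics, arm gives the robot as it stands. The module is installed in compiled form; this text tells all that it offers.
- The arm moves only by the shell command python3 -m crank 'ROWS' [FORCE]. ROWS is JSON, a list of rows, each a list of 3 entries, a list of its own where there are three numbers: the turn, a rotation vector about the tool's x, y, z normalised to -1 to 1, where 1 is 90 degrees, then the shift along the tool's x, y, z normalised to -1 to 1, where 1 is 8 cm, then the opening in per cent of the stroke, from 0 (shut) to 100 (fully open). In form: [[[ax, ay, az], [dx, dy, dz], hand], ...]. A call has exactly 10 rows; each row is the pose to reach, as a shift and turn from the pose commanded when the call began, along the tool's axes at that moment; what a row does not reach only later rows make up. A row lasts 1/10 s, in which the tool goes at most 50 mm and 8.59 degrees, less where a joint would pass 70% of its speed; a pose out of reach is approached as far as the arm can. A call with a number of a shift or a turn outside -1 to 1 is refused whole. A call with a gripper value outside its range is refused whole. The fingers move at their own pace and stop on an object; FORCE is the grip in N (left out, the last holds). Time passes only in rows, so rows that repeat a pose let the fingers close, or fill a call up. It gives the time, the measured TCP pose, the force, the opening and the grip force at its end, in the units of the state.
- telemetry.sense(): the state, without advancing time (a new reading comes with each control period).
- optics.camera(name): name is "side" or "top" or "wrist"; returns (picture, depth): 420x560x3 uint8, red, green, blue; 420x560 float32, m along the optical axis (not along the pixel's ray), 0 where there is no reading.
- optics.camera_info(name): a dict with "K" (3x3 intrinsics, pixels), "dist" ([k1, k2, p1, p2, k3] as OpenCV has them; the pictures are not rectified), "R" (3x3) and "t" (3): a world point X has camera coordinates R X + t. Camera axes: x right, y down, z forward; pixel columns grow to the right and rows downward; lengths in m; the calibration is good to about 2 mm. A picture is of the moment at which its call begins: read the wrist's pose just before it. camera_info takes no time and is no camera call; for the wrist camera it gives the pose at the moment of the call.
- arm.sign_off(): hands the job in; it is judged then, once.
The state is a dict: "time_s": time; "joint_positions": joint angles; "qd": joint speeds; "effort": joint torques, N m; "tcp_pos": TCP position; "orientation": TCP orientation; "wrist_force": force on the tool from outside, world axes, zero at the start; "moment": the same for the moment, N m; "finger_gap": opening from 0.0 (shut) to 1.0 (fully open); "gripper_force": force on a finger pad.
Only numpy, scipy, OpenCV 4.12 (cv2) and the standard library are available. Lean on these libraries where they do the work, as an engineer would, in place of code of your own. Each camera call takes 0.05 s, during which the arm holds its last target. There are 200 camera calls.

## Task

Push the labelled carton, the front one on the roller lane, along the rollers into the station bay until it is up against the end board, leaving the carton queued behind it where it is. Then pick up the hand scanner and read the barcode label on top of the carton: from about 10 cm away point the scanner's window at the middle of the label, with the scanner's width running along the row of bars, and hold it steady there for at least a second without touching the carton. Finally lay the scanner back in its stand the way it was and let go, disturbing nothing else on the bench.

Things in the scene. Friction and masses are not known exactly. Their poses are not given: they have to be found in the camera images.
- lane: Fixed roller lane on the table, 530 x 136 mm, from the robot's left to the bay on its right. Origin: on the table under its middle; x = travel, z up. Rollers (22 mm thick, 32 mm pitch) turn freely, tops at z = 0.045, x = -0.25 to 0.24. Side frames: tops z = 0.060, inner gap 112 mm. A carton rolls easily (1 N) and stays where it is left
- bay (a point): Where the centre of the carton's underside is when home: lane x = 0.190, z = 0.045, axes as the lane's. Bay: lane x = 0.13 to 0.25 between dark cheeks (inner gap 106 mm, tops z = 0.088, flared entry from x = 0.095); it ends in an upright grey end board 150 mm wide, 240 mm tall, its stop face at lane x = 0.250
- carton: Loose labelled cardboard carton on the rollers, the front one: 120 (x) by 100 (y) by 70 mm tall, 0.35 to 0.7 kg. Origin: centre of its underside; x along the lane's travel (leading face +0.060, trailing face -0.060), z up. Too wide to grip: push it from behind. White barcode label on top
- label (a point): Centre of the white barcode label (46 by 72 mm) on the carton's top, at (-0.015, 0.008, 0.070) in the carton's frame; axes as the carton's. The black bars run along x, side by side in a row along y: the scan line must run along y
- next_carton: Loose plain carton, no label, 100 (x) by 96 (y) by 60 mm tall, queued on the rollers behind the labelled one, gap 65 to 100 mm. Origin: centre of its underside, x along travel. Leave it where it is (it rolls if touched)
- scanner: Loose cordless scanner, white, 0.2 kg. Handle along x from -0.085 to 0.045, 32 mm wide (y), z = 0 to 0.026; origin on its underside. At the +x end a head 56 mm wide, 30 mm thick bends down and forward 60 mm from (0.045, 0, 0.016) along (0.5, 0, -0.866), reaching 44 mm below the origin. Centre of mass near x = 0. Grip across y at x = -0.0275, between the saddles
- window (a point): Centre of the scanner's reading window, the end face of its head, at (0.075, 0, -0.036) in the scanner's frame. z = the beam, straight out of the window along (0.5, 0, -0.866) of the scanner's frame; y = the scanner's y (its width), the scan line
- stand: Fixed dark stand. Origin on the table; axes as the scanner's when it lies in it, then with its origin at (0, 0, 0.065). Base plate 125 x 75 x 10 mm. Two saddles, 14 mm thick (x), 56 mm wide (y), centred at x = -0.070 and 0.015, carry the handle at z = 0.065 between cheeks (42 mm gap, tops z = 0.077); 71 mm free between them for the fingers, open underneath
- spray_can: Loose bystander: round pale spray can, 54 mm across, 190 mm tall, upright. Origin: centre of its underside. Leave alone
- parts_bin: Loose bystander: open orange bin, 100 mm (x) by 130 mm (y) by 65 mm tall. Origin: centre of its underside. Leave alone
- wire_spool: Loose bystander: black spool standing on its flange, 100 mm across, 65 mm tall, beyond the lane. Origin: centre of its underside. Leave alone
- small_carton: Loose bystander: plain carton 130 by 90 by 85 mm tall on the table beyond the lane. Origin: centre of its underside. Leave alone
- screwdriver: Loose bystander: screwdriver lying on the table on the right. Leave alone
- terminal_rail: Loose bystander: 180 mm piece of steel rail with terminal blocks, 48 mm tall, lying on the left. Origin: centre of its underside. Leave alone
- pliers: Loose bystander: pliers with black handles, 165 mm long, 18 mm tall, lying on the table at the right. Leave alone
There are look-alikes about, which are no part of the job. What is shaped like the scanner but green is not meant.

How it is judged:
By the outcome, as a careful person would: the job done as asked, in the order asked, and still so for the second after the job is handed in, with the robot touching nothing.
It also fails if it takes over 72 s, if anything falls off the work surface, if the arm or the gripper's body presses on something with over 40 N, if the wrist force passes 120 N, or if a joint passes its speed limit or range.

## Working session

There is one attempt and no reset: what is moved stays moved. The work goes in short steps, Python scripts to look and compute and a shell command to move; the robot and the scene stay as the last step left them, time stands still between calls to the robot, and variables do not carry over. Pictures are saved under pics/ and viewed, at most 10 in all, crops included, and the job is handed in when it is done.

```bash
mkdir -p pics; cat > h.py <<'E'
import numpy as np, cv2
from scipy.spatial.transform import Rotation as Ro
from plant import telemetry, optics, arm
def snap(name,fn):
    i=optics.camera_info(name); p,d=optics.camera(name)
    cv2.imwrite('pics/'+fn+'.png',p[:,:,::-1]); np.savez('pics/'+fn+'.npz',p=p,d=d,**{k:np.array(i[k]) for k in('K','dist','R','t')})
def cloud(fn):
    z=np.load('pics/'+fn+'.npz'); d=z['d']; h,w=d.shape
    uv=np.stack(np.meshgrid(np.arange(w),np.arange(h)),-1).reshape(-1,1,2).astype(float)
    n=cv2.undistortPoints(uv,z['K'],z['dist']).reshape(-1,2)
    c=np.c_[n,np.ones(len(n))]*d.reshape(-1,1)
    X=(c-z['t'])@z['R']; X[d.reshape(-1)==0]=np.nan
    return X.reshape(h,w,3),z['p']
def pose():
    s=telemetry.sense(); return np.array(s['tcp_pos']),Ro.from_euler('xyz',s['orientation'],degrees=True),s
def to(p,R=None):
    "units from present measured pose to target"
    p0,R0,s=pose(); 
    a=(R0.inv()*R).as_rotvec()/(np.pi/2) if R is not None else None
    return a, R0.inv().apply(np.array(p)-p0)/0.08
E
python3 - <<'E'
from h import *
print(telemetry.sense())
snap('top','top0'); snap('side','side0')
for n in('top','side'): i=optics.camera_info(n); print(n,-np.array(i['R']).T@i['t'])
E
```

```text
{'time_s': 0.0, 'joint_positions': array([-67.16217361,  23.60096729,  -0.72841961,  91.50403299,
         0.32217918,  64.99129891,  -4.70886942]), 'qd': array([ 0.02152311,  0.09442936, -0.05121093,  0.06995614, -0.07259807,
        0.18800982,  0.02093253]), 'effort': array([-9.09241189e-04, -6.00616980e+01,  6.81988131e-01, -2.99407732e+01,
        1.38998707e-02,  1.08336151e-02,  1.98275529e-06]), 'tcp_pos': array([0.28108439, 0.55766428, 0.23044286]), 'orientation': array([-1.79906075e+02,  7.85838655e-03,  1.53257492e+02]), 'wrist_force': array([0.12653683, 0.78229593, 0.43707982]), 'moment': array([ 0.05351948, -0.02757968,  0.01293129]), 'gripper_force': 0.0, 'finger_gap': 0.9950312835101337}
top [0.18764186 0.01148209 1.68272373]
side [-0.12780686 -0.62023162  0.82099304]
```

View pics/top0.png

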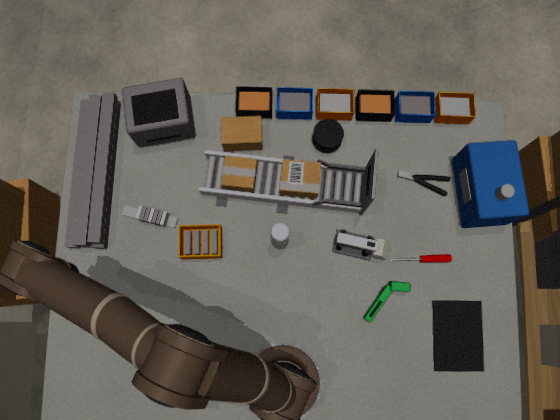

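View pics/side0.png

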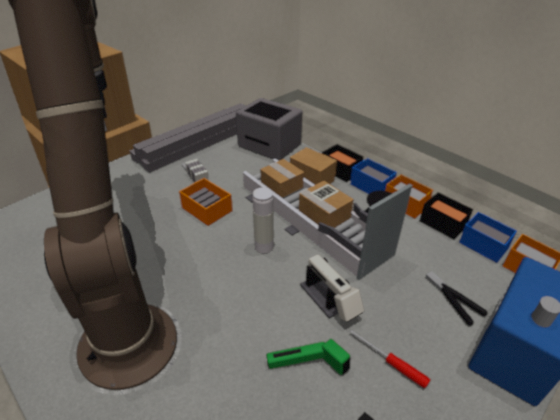

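The top view has the lane from (205,172) to (375,190), with the plain carton at (238,173), the labelled one at (300,178) and the end board at (372,180). The white scanner in its stand is at (360,243) with its head to the right, the spray can is at (280,233), and the green decoy is at (388,298).

```bash
python3 - <<'E'
from h import *
X,p=cloud('top0'); pi=p.astype(int)
hsv=cv2.cvtColor(p,cv2.COLOR_RGB2HSV)
def roi(u0,u1,v0,v1):
    m=np.zeros(p.shape[:2],bool); m[v0:v1,u0:u1]=1; return m
def rep(n,m):
    m=m&np.isfinite(X[...,2]); q=X[m]
    r=cv2.minAreaRect((q[:,:2]*1000).astype(np.float32)); print(n,m.sum(),'c',np.round(r[0],1),np.round(r[1],1),'ang',round(r[2],1),'z',np.round(np.percentile(q[:,2],[5,50,95]),4))
z=X[...,2]
print('table',np.nanmedian(z[260:290,180:220]), X[260,200])
rep('carton',roi(270,330,150,205)&(z>.105)&(z<.13))
rep('label',roi(270,330,150,205)&(z>.105)&(hsv[...,1]<60)&(hsv[...,2]>110))
rep('next',roi(215,265,145,200)&(z>.095)&(z<.12))
rep('board',roi(340,390,140,215)&(z>.2))
rep('lane',roi(195,372,140,220)&(z>.05)&(z<.067))
rep('cheek',roi(315,376,150,215)&(z>.078)&(z<.095))
rep('handle',roi(325,395,220,270)&(z>.08)&(hsv[...,2]>140)&(hsv[...,1]<60))
rep('white',roi(325,395,220,270)&(z>.03)&(hsv[...,2]>140)&(hsv[...,1]<60))
rep('can',roi(265,295,215,255)&(z>.17))
rep('stand',roi(325,395,220,270)&(z>.006))
s=p[135:275,190:400]; cv2.imwrite('pics/crop.png',cv2.resize(s,None,fx=3.8,fy=3.8,interpolation=cv2.INTER_CUBIC)[:,:,::-1])
E
```

```text
table -7.92886151253885e-05 [ 0.37270434  0.27061831 -0.00318973]
carton 1237 c [627.6 -41.2] [120.1 103.9] ang 85.7 z [0.1089 0.1152 0.1214]
label 528 c [628.9 -40.1] [120.1  97.4] ang 87.2 z [0.1094 0.1155 0.1214]
next 982 c [640.9 149.9] [101.2  99.8] ang 84.7 z [0.0983 0.1046 0.1114]
board 280 c [ 604.4 -249.6] [ 11.6 148.7] ang 83.8 z [0.2054 0.2375 0.2439]
lane 1325 c [670.7   4.6] [530.5 223.2] ang 83.7 z [0.051  0.059  0.0656]
cheek 379 c [ 611.6 -171.1] [165.6 146. ] ang 83.7 z [0.0801 0.0869 0.0932]
handle 410 c [ 424.6 -230.2] [144.5  50.7] ang 82.1 z [0.0824 0.0901 0.0963]
white 436 c [ 425.8 -230.3] [144.   51.2] ang 81.0 z [0.0795 0.0897 0.0963]
can 267 c [438.9  17. ] [51.  49.3] ang 1.8 z [0.1768 0.1894 0.1955]
stand 1278 c [ 432.6 -241.4] [159.  225.1] ang 0.6 z [0.0068 0.0746 0.0945]
```

View pics/crop.png

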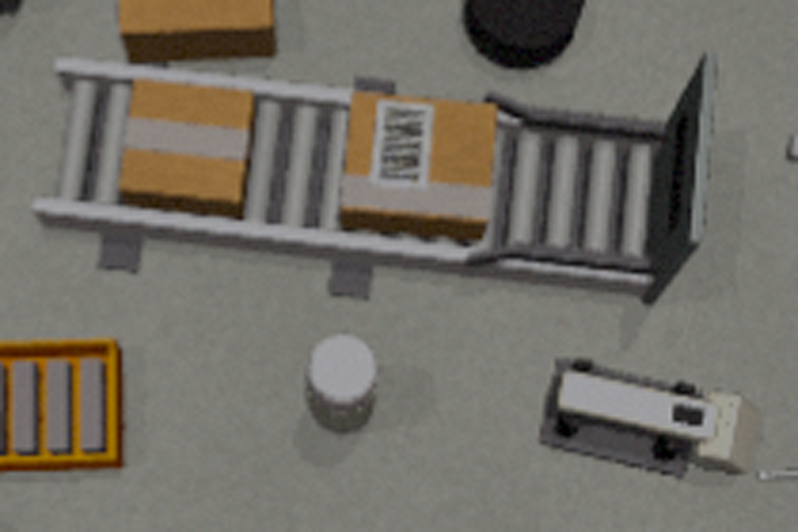

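```bash
python3 -m crank '[[[0,0,0.077],[-0.1,-0.05,0],50],[[0,0,0.154],[-0.2,-0.1,0],50],[[0,0,0.231],[-0.3,-0.15,0],50],[[0,0,0.308],[-0.4,-0.2,0],50],[[0,0,0.385],[-0.5,-0.25,0],50],[[0,0,0.462],[-0.6,-0.3,0],50],[[0,0,0.539],[-0.7,-0.35,0],50],[[0,0,0.616],[-0.8,-0.4,0],50],[[0,0,0.693],[-0.9,-0.45,0],50],[[0,0,0.773],[-1,-0.5,0],50]]' 40
python3 - <<'E'
from h import *
print(to([.638,.0547,.23],Ro.from_euler('xyz',[180,0,83.7],degrees=True)))
E
```

```text
time_s: 1.1
tcp_pos: [0.3347, 0.4859, 0.2309]
orientation: [-180.0, 0.0, 83.4]
wrist_force: [-0.6, -0.2, 0.5]
finger_gap: 0.502
gripper_force: 0.0
(array([-0.00021028,  0.00047467, -0.00329339]), array([-4.91861462,  4.38493189,  0.01325187]))
```

```bash
python3 -m crank '[[[0,0,0],[-0.1,0.09,0],50],[[0,0,0],[-0.2,0.18,0],50],[[0,0,0],[-0.3,0.27,0],50],[[0,0,0],[-0.4,0.36,0],50],[[0,0,0],[-0.5,0.45,0],50],[[0,0,0],[-0.6,0.54,0],50],[[0,0,0],[-0.7,0.63,0],50],[[0,0,0],[-0.8,0.72,0],50],[[0,0,0],[-0.9,0.8,0],50],[[0,0,0],[-1,0.88,0],50]]' | grep tcp
python3 -m crank '[[[0,0,0],[-0.1,0.09,0],50],[[0,0,0],[-0.2,0.18,0],50],[[0,0,0],[-0.3,0.27,0],50],[[0,0,0],[-0.4,0.36,0],50],[[0,0,0],[-0.5,0.45,0],50],[[0,0,0],[-0.6,0.54,0],50],[[0,0,0],[-0.7,0.63,0],50],[[0,0,0],[-0.8,0.72,0],50],[[0,0,0],[-0.9,0.8,0],50],[[0,0,0],[-1,0.88,0],50]]' | grep tcp
python3 -m crank '[[[0,0,0],[-0.1,0.09,0],50],[[0,0,0],[-0.2,0.18,0],50],[[0,0,0],[-0.3,0.27,0],50],[[0,0,0],[-0.4,0.36,0],50],[[0,0,0],[-0.5,0.45,0],50],[[0,0,0],[-0.6,0.54,0],50],[[0,0,0],[-0.7,0.63,0],50],[[0,0,0],[-0.8,0.72,0],50],[[0,0,0],[-0.9,0.8,0],50],[[0,0,0],[-1,0.88,0],50]]' | grep tcp
python3 -m crank '[[[0,0,0],[-0.1,0.09,0],50],[[0,0,0],[-0.2,0.18,0],50],[[0,0,0],[-0.3,0.27,0],50],[[0,0,0],[-0.4,0.36,0],50],[[0,0,0],[-0.5,0.45,0],50],[[0,0,0],[-0.6,0.54,0],50],[[0,0,0],[-0.7,0.63,0],50],[[0,0,0],[-0.8,0.72,0],50],[[0,0,0],[-0.9,0.8,0],50],[[0,0,0],[-1,0.88,0],50]]' | grep tcp
python3 -m crank '[[[0,0,0],[-0.1,0.09,0],50],[[0,0,0],[-0.2,0.18,0],50],[[0,0,0],[-0.3,0.27,0],50],[[0,0,0],[-0.4,0.36,0],50],[[0,0,0],[-0.5,0.45,0],50],[[0,0,0],[-0.6,0.54,0],50],[[0,0,0],[-0.7,0.63,0],50],[[0,0,0],[-0.8,0.72,0],50],[[0,0,0],[-0.92,0.86,0],50],[[0,0,0],[-0.92,0.86,0],50]]' 
python3 - <<'E'
from h import *
snap('wrist','w0')
i=optics.camera_info('wrist'); print('cam',-np.array(i['R']).T@i['t'])
X,p=cloud('w0'); z=X[...,2]
o=np.array([.6325,.005]); d=np.array([-.1097,-.994]); l=np.array([.994,-.1097])
L=np.stack([(X[...,:2]-o)@d,(X[...,:2]-o)@l],-1)
for n,m in (('carton',(z>.109)&(z<.121)&(abs(L[...,1])<.08)&(L[...,0]>-.05)),('next',(z>.099)&(z<.109)&(abs(L[...,1])<.08)&(L[...,0]<-.05)),('rail',(z>.057)&(z<.064)&(abs(L[...,1])<.09))):
    q=L[m]
    if len(q)>50: print(n,len(q),cv2.minAreaRect((q*1000).astype(np.float32)),np.percentile(q,[.5,99.5],axis=0))
E
```

```text
tcp_pos: [0.3964, 0.3984, 0.2313]
tcp_pos: [0.4575, 0.3112, 0.2313]
tcp_pos: [0.5187, 0.2239, 0.2313]
tcp_pos: [0.5799, 0.1366, 0.2313]
time_s: 6.1
tcp_pos: [0.6409, 0.0542, 0.2313]
orientation: [179.9, 0.1, 83.5]
wrist_force: [0.5, -0.3, -0.2]
finger_gap: 0.502
gripper_force: 0.0
cam [0.64948632 0.12800168 0.37318853]
carton 10173 ((46.20212936401367, -0.4339866638183594), (121.45044708251953, 99.46817016601562), 2.448111057281494) [[-0.01468354 -0.04769016]
 [ 0.10549367  0.04957743]]
next 15143 ((-144.54232788085938, -8.022106170654297), (100.5745849609375, 96.13269805908203), 1.5379966497421265) [[-0.19387823 -0.05542799]
 [-0.09505237  0.03907863]]
rail 5835 ((-33.37696838378906, 7.5367431640625), (163.62271118164062, 383.60455322265625), 89.75885009765625) [[-0.22438819 -0.07264421]
 [ 0.02938132  0.0881449 ]]
```

View pics/w0.png

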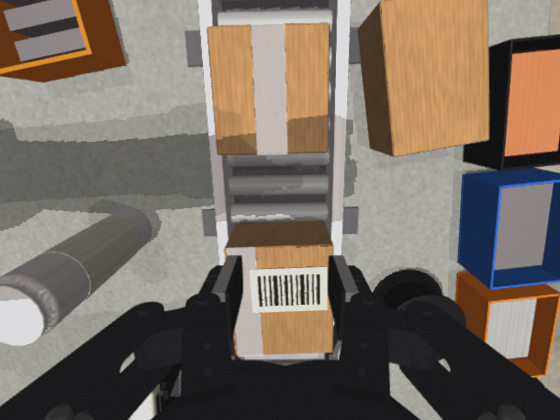

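The wrist view looks back along the lane: next carton at (268,90), the gap at (275,185), and the labelled carton, with its label at (290,290), under the open fingers. The fingers sit over the gap, so I fit the rail direction and then descend.

```bash
python3 - <<'E'
from h import *
o=np.array([.6325,.005]); d=np.array([-.1097,-.994]); l=np.array([.994,-.1097])
for f in('w0','top0'):
    X,p=cloud(f); z=X[...,2]
    L=np.stack([(X[...,:2]-o)@d,(X[...,:2]-o)@l],-1)
    for s in(1,-1):
        m=(z>.056)&(z<.064)&(abs(s*L[...,1]-.062)<.012)&(abs(L[...,0]+.08)<.17)
        q=L[m]; c=np.polyfit(q[:,0],q[:,1],1); print(f,s,len(q),'slope deg',np.degrees(c[0]),'lat',c[1],np.percentile(q[:,1],[2,98]))
E
python3 -m crank '[[[0,0,0],[0.0,-0.03,0.1],50],[[0,0,0],[0.02,-0.03,0.2],50],[[0,0,0],[0.02,-0.03,0.3],50],[[0,0,0],[0.02,-0.03,0.4],50],[[0,0,0],[0.02,-0.03,0.5],50],[[0,0,0],[0.02,-0.03,0.6],50],[[0,0,0],[0.02,-0.03,0.7],50],[[0,0,0],[0.02,-0.03,0.8],50],[[0,0,0],[0.02,-0.03,0.9],50],[[0,0,0],[0.02,-0.03,1],50]]'
```

```text
w0 1 3164 slope deg 0.7358778823136788 lat 0.059162702347607704 [0.05139542 0.0640386 ]
w0 -1 2383 slope deg 0.9953622980933939 lat -0.06490649887662411 [-0.0723099  -0.05951377]
top0 1 189 slope deg 0.6128882936460949 lat 0.05985116185112934 [0.05130961 0.06538703]
top0 -1 335 slope deg 0.5589216774558036 lat -0.06357586864288177 [-0.07220235 -0.05184465]
time_s: 7.15
tcp_pos: [0.6375, 0.0585, 0.1506]
orientation: [180.0, 0.0, 83.7]
wrist_force: [0.3, -0.5, -0.6]
finger_gap: 0.497
gripper_force: 0.0
```

```bash
python3 -m crank '[[[0,0,0],[0,-0.02,0.1],50],[[0,0,-0.009],[0,-0.02,0.2],50],[[0,0,-0.009],[0,-0.02,0.3],50],[[0,0,-0.009],[0,-0.02,0.4],50],[[0,0,-0.009],[0,-0.02,0.5],50],[[0,0,-0.009],[0,-0.02,0.6],50],[[0,0,-0.009],[0,-0.02,0.7],50],[[0,0,-0.009],[0,-0.02,0.8],50],[[0,0,-0.009],[0,-0.02,0.88],50],[[0,0,-0.009],[0,-0.02,0.88],50]]'
python3 -m crank '[[[0,0,0],[-0.1,0,0],50],[[0,0,0],[-0.2,0,0],50],[[0,0,0],[-0.26,0,0],50],[[0,0,0],[-0.3,0,0],50],[[0,0,0],[-0.34,0,0],50],[[0,0,0],[-0.4,0,0],50],[[0,0,0],[-0.46,0,0],50],[[0,0,0],[-0.54,0,0],50],[[0,0,0],[-0.62,0,0],50],[[0,0,0],[-0.7,0,0],50]]'
python3 -m crank '[[[0,0,0],[-0.08,0,0],50],[[0,0,0],[-0.16,0,0],50],[[0,0,0],[-0.24,0,0],50],[[0,0,0],[-0.32,0,0],50],[[0,0,0],[-0.4,0,0],50],[[0,0,0],[-0.48,0,0],50],[[0,0,0],[-0.56,0,0],50],[[0,0,0],[-0.64,0,0],50],[[0,0,0],[-0.72,0,0],50],[[0,0,0],[-0.8,0,0],50]]'
python3 -m crank '[[[0,0,0],[-0.05,0,0],50],[[0,0,0],[-0.1,0,0],50],[[0,0,0],[-0.15,0,0],50],[[0,0,0],[-0.2,0,0],50],[[0,0,0],[-0.25,0,0],50],[[0,0,0],[-0.3,0,0],50],[[0,0,0],[-0.34,0,0],50],[[0,0,0],[-0.38,0,0],50],[[0,0,0],[-0.42,0,0],50],[[0,0,0],[-0.45,0,0],50]]'
```

```text
time_s: 8.15
tcp_pos: [0.6353, 0.0587, 0.0797]
orientation: [-179.9, 0.0, 84.5]
wrist_force: [0.3, 1.1, 0.8]
finger_gap: 0.501
gripper_force: 0.0
time_s: 9.15
tcp_pos: [0.6305, 0.0023, 0.0809]
orientation: [180.0, 0.0, 84.5]
wrist_force: [-0.6, -0.3, -0.1]
finger_gap: 0.494
gripper_force: 0.3
time_s: 10.15
tcp_pos: [0.6243, -0.0613, 0.0809]
orientation: [-180.0, -0.0, 84.5]
wrist_force: [-0.1, 0.5, -0.1]
finger_gap: 0.497
gripper_force: 0.3
time_s: 11.15
tcp_pos: [0.6209, -0.097, 0.0808]
orientation: [-180.0, 0.0, 84.5]
wrist_force: [-0.0, 1.6, -0.6]
finger_gap: 0.495
gripper_force: 0.3
```

```bash
python3 -m crank '[[[0,0,0],[-0.02,0,0],50],[[0,0,0],[-0.04,0,0],50],[[0,0,0],[-0.06,0,0],50],[[0,0,0],[-0.08,0,0],50],[[0,0,0],[-0.1,0,0],50],[[0,0,0],[-0.12,0,0],50],[[0,0,0],[-0.14,0,0],50],[[0,0,0],[-0.15,0,0],50],[[0,0,0],[-0.16,0,0],50],[[0,0,0],[-0.17,0,0],50]]'
python3 - <<'E'
from h import *
snap('top','top1'); X,p=cloud('top1'); z=X[...,2]
o=np.array([.630,.0053]); d=np.array([-.0958,-.9954]); l=np.array([.9954,-.0958])
L=np.stack([(X[...,:2]-o)@d,(X[...,:2]-o)@l],-1)
for lo,hi in((.11,.121),(.2,.245)):
    m=(z>lo)&(z<hi)&(abs(L[...,1])<.08)&(L[...,0]>.15)
    if lo>.15: m&=(L[...,0]>.24)
    print(lo,m.sum(),np.percentile(L[m],[2,98],axis=0))
E
```

```text
time_s: 12.15
tcp_pos: [0.6196, -0.1102, 0.0809]
orientation: [-180.0, -0.0, 84.5]
wrist_force: [-0.4, 0.5, 0.0]
finger_gap: 0.502
gripper_force: 0.3
0.11 835 [[ 0.1650048  -0.06801676]
 [ 0.63607845  0.0525477 ]]
0.2 445 [[ 0.25131487 -0.07420577]
 [ 0.67050255  0.06667591]]
```

```bash
python3 -m crank '[[[0,0,0],[-0.01,0,0],50],[[0,0,0],[-0.02,0,0],50],[[0,0,0],[-0.03,0,0],50],[[0,0,0],[-0.04,0,0],50],[[0,0,0],[-0.05,0,0],50],[[0,0,0],[-0.06,0,0],50],[[0,0,0],[-0.06,0,0],50],[[0,0,0],[-0.07,0,0],50],[[0,0,0],[-0.07,0,0],50],[[0,0,0],[-0.07,0,0],50]]'
```

```text
time_s: 13.2
tcp_pos: [0.6207, -0.1133, 0.0811]
orientation: [179.9, -0.1, 84.6]
wrist_force: [4.7, 6.5, -1.9]
finger_gap: 0.501
gripper_force: 3.4
```

```bash
python3 -m crank '[[[0,0,0],[-0.02,0,0],50],[[0,0,0],[-0.04,0,0],50],[[0,0,0],[-0.04,0,0],50],[[0,0,0],[-0.04,0,0],50],[[0,0,0],[-0.04,0,0],50],[[0,0,0],[-0.04,0,0],50],[[0,0,0],[-0.04,0,0],50],[[0,0,0],[-0.04,0,0],50],[[0,0,0],[-0.04,0,0],50],[[0,0,0],[-0.04,0,0],50]]'
```

```text
time_s: 14.2
tcp_pos: [0.6212, -0.1138, 0.0811]
orientation: [179.8, -0.3, 84.7]
wrist_force: [6.1, 12.5, -2.3]
finger_gap: 0.5
gripper_force: 6.4
```

```bash
python3 -m crank '[[[0,0,0],[0.03,0,0],50],[[0,0,0],[0.06,0,0],50],[[0,0,0],[0.1,0,0],50],[[0,0,0],[0.15,0,0],50],[[0,0,0],[0.2,0,0],50],[[0,0,0],[0.25,0,0],50],[[0,0,0],[0.3,0,-0.1],50],[[0,0,0],[0.3,0,-0.3],50],[[0,0,0],[0.3,0,-0.5],50],[[0,0,0],[0.3,0,-0.7],50]]'
python3 -m crank '[[[0,0,0],[0,0,-0.2],60],[[0,0,0],[0,0,-0.4],70],[[0,0,0],[0,0,-0.6],80],[[0,0,0],[0,0,-0.8],100],[[0,0,0],[0,-0.1,-1],100],[[0,0,0],[0,-0.3,-1],100],[[0,0,0],[0,-0.4,-1],100],[[0,0,0],[0,-0.5,-1],100],[[0,0,0],[0,-0.6,-1],100],[[0,0,0],[0,-0.7,-1],100]]'
python3 - <<'E'
from h import *
print(to([.427,-.2,.215],Ro.from_euler('xyz',[180,0,81.5],degrees=True)))
snap('wrist','w1'); X,p=cloud('w1'); z=X[...,2]
o=np.array([.630,.0053]); d=np.array([-.0958,-.9954]); l=np.array([.9954,-.0958])
L=np.stack([(X[...,:2]-o)@d,(X[...,:2]-o)@l],-1)
for lo,hi in((.11,.121),(.099,.109)):
    m=(z>lo)&(z<hi)&(abs(L[...,1])<.08)&(L[...,0]<.25)&((L[...,0]<.1)==(lo<.105))
    if m.sum()>30: print(lo,m.sum(),np.percentile(L[m],[1,99],axis=0),cv2.minAreaRect((L[m]*1000).astype(np.float32)))
E
```

```text
time_s: 15.2
tcp_pos: [0.6215, -0.0954, 0.1392]
orientation: [179.9, 0.0, 84.5]
wrist_force: [0.2, -0.5, -0.2]
finger_gap: 0.5
gripper_force: 0.0
time_s: 16.2
tcp_pos: [0.5647, -0.0895, 0.2168]
orientation: [-180.0, 0.0, 84.5]
wrist_force: [-0.6, -0.2, -0.6]
finger_gap: 1.002
gripper_force: 0.0
(array([-1.87085130e-04,  3.10115640e-05,  3.33376832e-02]), array([-1.53959436, -1.5809106 ,  0.0227968 ]))
0.11 10838 [[ 0.13054579 -0.0472747 ]
 [ 0.24775152  0.04831363]] ((189.83380126953125, -7.715572357177734), (114.40188598632812, 126.80277252197266), 86.62347412109375)
```

```bash
python3 -m crank '[[[0,0,0],[-0.08,-0.08,0],100],[[0,0,0],[-0.16,-0.16,0],100],[[0,0,0],[-0.24,-0.24,0],100],[[0,0,0],[-0.32,-0.32,0],100],[[0,0,0],[-0.4,-0.4,0],100],[[0,0,0],[-0.48,-0.48,0],100],[[0,0,0],[-0.56,-0.56,0],100],[[0,0,0],[-0.64,-0.64,0],100],[[0,0,0],[-0.72,-0.72,0],100],[[0,0,0],[-0.8,-0.8,0],100]]'
python3 -m crank '[[[0,0,0],[-0.08,-0.08,0],100],[[0,0,0],[-0.16,-0.16,0],100],[[0,0,0],[-0.24,-0.24,0],100],[[0,0,0],[-0.32,-0.32,0],100],[[0,0,0],[-0.4,-0.4,0],100],[[0,0,0],[-0.48,-0.48,0],100],[[0,0,0.01],[-0.56,-0.56,0],100],[[0,0,0.02],[-0.64,-0.64,0],100],[[0,0,0.033],[-0.74,-0.76,0],100],[[0,0,0.033],[-0.74,-0.78,0],100]]'
python3 - <<'E'
from h import *
snap('wrist','w2'); X,p=cloud('w2'); z=X[...,2]; hsv=cv2.cvtColor(p,cv2.COLOR_RGB2HSV)
near=np.hypot(X[...,0]-.43,X[...,1]+.23)<.12
m=near&(z>.086)&(z<.096)
q=X[m]; print('handle',m.sum(),cv2.minAreaRect((q[:,:2]*1000).astype(np.float32)),np.median(q[:,2]))
m=near&(z>.004)&(z<.015); q=X[m]; print('base',m.sum(),cv2.minAreaRect((q[:,:2]*1000).astype(np.float32)))
m=near&(z>.072)&(z<.082)&(hsv[...,2]<80); q=X[m]; print('cheeks',m.sum(),cv2.minAreaRect((q[:,:2]*1000).astype(np.float32)))
E
```

```text
time_s: 17.25
tcp_pos: [0.4949, -0.1476, 0.2169]
orientation: [180.0, -0.0, 84.5]
wrist_force: [-0.6, -0.2, -0.2]
finger_gap: 0.998
gripper_force: 0.0
time_s: 18.25
tcp_pos: [0.4262, -0.2014, 0.2169]
orientation: [-180.0, 0.0, 81.3]
wrist_force: [0.3, -0.6, -0.3]
finger_gap: 0.996
gripper_force: 0.0
handle 4829 ((477.34356689453125, -241.41261291503906), (144.933349609375, 137.98997497558594), 74.73682403564453) 0.09027523894300739
base 2574 ((459.5481872558594, -258.8420104980469), (193.04171752929688, 145.37127685546875), 77.58744812011719)
cheeks 667 ((475.49591064453125, -221.054443359375), (108.03190612792969, 141.7484893798828), 76.76586151123047)
```

View pics/w2.png

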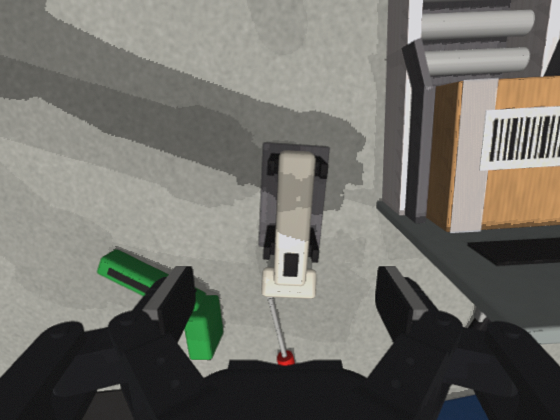

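The wrist view shows the white scanner lying in its stand, tail at (297,152), head at (290,285). The green decoy is clear at (180,300), and the carton is against the board on the right.

```bash
python3 - <<'E'
from h import *
X,p=cloud('w2'); z=X[...,2]
r=np.zeros(z.shape,bool); r[140:262,262:330]=1
m=r&(z>.086)&(z<.096); q=X[m][:,:2]
c=q.mean(0); w,v=np.linalg.eigh(np.cov((q-c).T)); a=v[:,1]*(-1 if v[1,1]>0 else 1)
n=np.array([-a[1],a[0]]); s=(q-c)@a; t=(q-c)@n
print('yaw',np.degrees(np.arctan2(a[1],a[0])),'len',np.percentile(s,[.3,99.7]),'wid',np.percentile(t,[1,99]),np.median(X[m][:,2]))
tail=c+a*np.percentile(s,.3)+n*np.percentile(t,[1,99]).mean(); org=tail+.085*a; print('origin',org,'grip',org-.0275*a)
r[:300,262:330]=1; m=r&(z>.005)&(z<.016); q=(X[m][:,:2]-org)@np.c_[a,n]; print('base extents',np.percentile(q,[1,99],axis=0))
E
```

```text
yaw -101.80675215748283 len [-0.0482762   0.05342859] wid [-0.01515403  0.01548251] 0.09029741071687429
origin [ 0.42685605 -0.24155307] grip [ 0.43248286 -0.21463488]
base extents [[-0.08639451 -0.03510996]
 [ 0.03269658  0.03774982]]
```

```bash
python3 - <<'E'
from h import *
print(to([.4325,-.2146,.056],Ro.from_euler('xyz',[180,0,78.2],degrees=True)))
E
```

```text
(array([-5.64690656e-05, -1.47573977e-04,  3.58508534e-02]), array([-0.16194984,  0.09716114,  2.01173951]))
```

```bash
python3 -m crank '[[[0,0,0.01],[-0.05,0.03,0.1],70],[[0,0,0.02],[-0.1,0.06,0.2],70],[[0,0,0.036],[-0.16,0.1,0.3],70],[[0,0,0.036],[-0.16,0.1,0.4],70],[[0,0,0.036],[-0.16,0.1,0.5],70],[[0,0,0.036],[-0.16,0.1,0.6],70],[[0,0,0.036],[-0.16,0.1,0.7],70],[[0,0,0.036],[-0.16,0.1,0.8],70],[[0,0,0.036],[-0.16,0.1,0.9],70],[[0,0,0.036],[-0.16,0.1,1],70]]'
python3 -m crank '[[[0,0,0],[0,0,0.12],70],[[0,0,0],[0,0,0.24],70],[[0,0,0],[0,0,0.36],70],[[0,0,0],[0,0,0.48],70],[[0,0,0],[0,0,0.6],70],[[0,0,0],[0,0,0.72],70],[[0,0,0],[0,0,0.84],70],[[0,0,0],[0,0,0.94],70],[[0,0,0],[0,0,1],70],[[0,0,0],[0,0,1],70]]'
python3 - <<'E'
from h import *
print(to([.4325,-.2146,.056],Ro.from_euler('xyz',[180,0,78.2],degrees=True)))
E
```

```text
time_s: 19.3
tcp_pos: [0.4338, -0.2139, 0.1363]
orientation: [180.0, -0.0, 78.3]
wrist_force: [-0.5, -0.1, 1.1]
finger_gap: 0.7
gripper_force: 0.0
time_s: 20.3
tcp_pos: [0.4334, -0.2139, 0.0562]
orientation: [-179.9, -0.0, 78.3]
wrist_force: [0.5, -0.2, -0.2]
finger_gap: 0.7
gripper_force: 0.0
(array([-7.13599516e-04, -3.15652980e-05,  9.07007320e-04]), array([-0.01105645, -0.00865152,  0.00266611]))
```

```bash
python3 -m crank '[[[0,0,0],[-0.01,-0.01,0],60],[[0,0,0],[-0.01,-0.01,0],50],[[0,0,0],[-0.01,-0.01,0],45],[[0,0,0],[-0.01,-0.01,0],40],[[0,0,0],[-0.01,-0.01,0],30],[[0,0,0],[-0.01,-0.01,0],15],[[0,0,0],[-0.01,-0.01,0],0],[[0,0,0],[-0.01,-0.01,0],0],[[0,0,0],[-0.01,-0.01,0],0],[[0,0,0],[-0.01,-0.01,0],0]]' 45
```

```text
time_s: 21.3
tcp_pos: [0.4329, -0.2146, 0.0573]
orientation: [180.0, -0.0, 78.3]
wrist_force: [-0.5, 1.5, 4.9]
finger_gap: 0.367
gripper_force: 45.0
```

```bash
python3 -m crank '[[[0,0,0],[0,0,-0.06],0],[[0,0,0],[0,0,-0.14],0],[[0,0,0],[0,0,-0.24],0],[[0,0,0],[0,0,-0.34],0],[[0,0,0],[0,0,-0.44],0],[[0,0,0],[0,0,-0.56],0],[[0,0,0],[0,0,-0.68],0],[[0,0,0],[0,0,-0.8],0],[[0,0,0],[0,0,-0.9],0],[[0,0,0],[0,0,-1],0]]'
python3 -m crank '[[[0,0,0],[0,0,-0.1],0],[[0,0,0],[0.1,0,-0.2],0],[[0,0,0],[0.2,0,-0.3],0],[[0,0,0],[0.3,0,-0.4],0],[[0,0,0],[0.4,0,-0.5],0],[[0,0,0],[0.5,0,-0.6],0],[[0,0,0],[0.6,0,-0.7],0],[[0,0,0],[0.7,0,-0.8],0],[[0,0,0],[0.85,0,-0.9],0],[[0,0,0],[1,0,-1],0]]'
python3 - <<'E'
from h import *
snap('top','top2'); snap('wrist','w3')
X,p=cloud('top2'); z=X[...,2]; hsv=cv2.cvtColor(p,cv2.COLOR_RGB2HSV)
o=np.array([.630,.0053]); d=np.array([-.0958,-.9954]); l=np.array([.9954,-.0958])
for f in('top2','w3','w2'):
    X,p=cloud(f); z=X[...,2]; hsv=cv2.cvtColor(p,cv2.COLOR_RGB2HSV)
    L=np.stack([(X[...,:2]-o)@d,(X[...,:2]-o)@l],-1)
    m=(z>.105)&(z<.125)&(L[...,0]>.12)&(L[...,0]<.245)&(abs(L[...,1])<.06)
    if m.sum()<50: print(f,'none');continue
    w=m&(hsv[...,1]<45)
    print(f,m.sum(),np.percentile(L[m],[1,99],axis=0).round(4).tolist(),'white',w.sum(),np.percentile(L[w],[2,98],axis=0).round(4).tolist(), np.median(z[m]))
tgt=np.r_[o+.175*d+.0085*l,.215]
for th in(30,20,10,0):
    for s in(1,):
        Rb=Ro.from_euler('xyz',[180,0,84.5],degrees=True)
        R=Rb*Ro.from_euler('y',th,degrees=True)
        b=R.apply([-.5,0,.866])
        P=np.r_[o+.175*d+.0085*l,.115]-b*.1-R.apply([-.1025,0,.0283])
        print(th,b.round(3),P.round(4),R.as_euler('xyz',degrees=True),to(P,R))
print(telemetry.sense()['joint_positions'])
E
```

```text
time_s: 22.3
tcp_pos: [0.4328, -0.2146, 0.1377]
orientation: [180.0, -0.0, 78.3]
wrist_force: [0.2, 0.2, -0.5]
finger_gap: 0.365
gripper_force: 44.7
time_s: 23.3
tcp_pos: [0.4491, -0.1356, 0.2176]
orientation: [180.0, -0.0, 78.3]
wrist_force: [0.4, -1.0, -2.8]
finger_gap: 0.366
gripper_force: 44.7
top2 483 [[0.1305, -0.0199], [0.2443, 0.0527]] white 115 [[0.1388, -0.0121], [0.197, 0.0454]] 0.11525026753961819
w3 15195 [[0.1307, -0.0477], [0.2435, 0.0505]] white 7818 [[0.1343, -0.0436], [0.2395, 0.0436]] 0.11477568364804686
w2 16260 [[0.1318, -0.0482], [0.2437, 0.0429]] white 8797 [[0.1341, -0.0438], [0.2398, 0.0329]] 0.1147163067880541
30 [-0. -0. -1.] [ 0.6288 -0.0954  0.2908] [180.  -30.   84.5] (array([ 0.01878523,  0.332519  , -0.06561998]), array([ 0.92930812,  2.09240268, -0.90519396]))
20 [-0.017 -0.173 -0.985] [ 0.6317 -0.0662  0.2751] [180.  -20.   84.5] (array([ 0.01291232,  0.22151397, -0.06658331]), array([ 1.29440202,  2.05320069, -0.7095973 ]))
10 [-0.033 -0.34  -0.94 ] [ 0.6342 -0.0401  0.2546] [180.  -10.   84.5] (array([ 0.0070333 ,  0.11050765, -0.0671996 ]), array([ 1.62016241,  2.0180705 , -0.45321002]))
0 [-0.048 -0.498 -0.866] [ 0.6363 -0.0179  0.2299] [180.    0.   84.5] (array([ 0.00114826, -0.0004993 , -0.067472  ]), array([ 1.89669124,  1.98807954, -0.14382231]))
[-14.59637286   9.07839714  28.76378445 114.74925062  -5.24198188
  57.28744149   5.12224025]
```

View pics/w3.png

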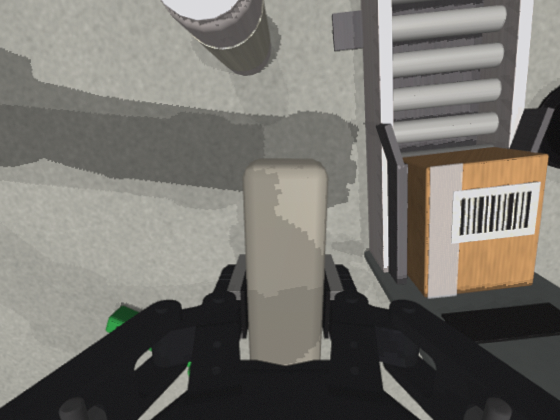

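The label corners are at about (453,193), (540,183), (542,231), (455,243). The scanner handle is held at (285,260). I check the label's centre and any tilt of the handle in the grip.

```bash
python3 - <<'E'
from h import *
X,p=cloud('w3')
m=np.zeros(p.shape[:2],np.uint8); hsv=cv2.cvtColor(p,cv2.COLOR_RGB2HSV)
m[175:250,448:548]=((hsv[...,1]<60)|(hsv[...,2]<60))[175:250,448:548]
m=cv2.morphologyEx(m,cv2.MORPH_OPEN,np.ones((3,3))); m=cv2.morphologyEx(m,cv2.MORPH_CLOSE,np.ones((7,7)))
n,lab,st,_=cv2.connectedComponentsWithStats(m); k=1+st[1:,4].argmax(); g=(lab==k)&(abs(X[...,2]-.115)<.006)
q=X[g]; r=cv2.minAreaRect((q[:,:2]*1000).astype(np.float32)); print(st[k],r)
c=np.array([X[v,u] for u,v in((454,195),(538,186),(540,230),(456,241))]); print(c.round(4),c.mean(0))
p0,R0,s=pose()
h=X[170:260,258:312].reshape(-1,3); h=h[np.isfinite(h[:,2])]; t=R0.inv().apply(h-p0)
A=np.c_[t[:,:2],np.ones(len(t))]; f=np.linalg.lstsq(A,t[:,2],rcond=None)[0]; print('slope deg x,y',np.degrees(f[:2]),'z at 0',f[2],t.min(0),t.max(0))
H=X[150:300,240:330].reshape(-1,3);t=R0.inv().apply(H-p0);t=t[abs(t[:,2]+.033)<.02];print('tail x',np.nanpercentile(t[:,0],99.5),'y',np.nanpercentile(t[:,1],[1,99]))
E
```

```text
[ 448  175  100   75 5682] ((623.4926147460938, -170.59951782226562), (65.20930480957031, 89.62529754638672), 78.97764587402344)
[[ 0.5906 -0.1481  0.1143]
 [ 0.6606 -0.1547  0.1138]
 [ 0.7563 -0.2568 -0.0017]
 [ 0.5898 -0.189   0.1156]] [ 0.6493411  -0.18713753  0.08549588]
slope deg x,y [0.60511545 0.05086876] z at 0 -0.034212732702107326 [ 0.0221406  -0.00930642 -0.03599848] [ 0.05704658  0.01115237 -0.0306851 ]
tail x 0.058860549356897 y [-0.01611152  0.01791244]
```

```bash
python3 -m crank '[[[0,0,0],[0.12,0,-0.1],0],[[0,0,0],[0.24,0,-0.2],0],[[0,0,0],[0.36,0.05,-0.3],0],[[0,0,0],[0.48,0.15,-0.4],0],[[0,0,0],[0.6,0.25,-0.5],0],[[0,0,0],[0.72,0.35,-0.6],0],[[0,0,-0.02],[0.84,0.45,-0.7],0],[[0,0,-0.04],[0.93,0.55,-0.8],0],[[0,0,-0.06],[0.93,0.65,-0.9],0],[[0,0,-0.066],[0.93,0.75,-0.95],0]]'
python3 -m crank '[[[0,0.03,0],[0,0.1,0],0],[[0,0.07,0],[0,0.2,0],0],[[0,0.1,0],[0,0.3,0],0],[[0,0.13,0],[0,0.4,0],0],[[0,0.17,0],[0,0.5,0],0],[[0,0.2,0],[0,0.6,0],0],[[0,0.23,0],[0,0.7,0],0],[[0,0.27,0],[0,0.8,0],0],[[0,0.3,0],[0,0.9,0],0],[[0,0.333,0],[0,1,0],0]]'
cat > s.py <<'E'
from h import *
lab=np.array([.6235,-.171,.115])
R=Ro.from_euler('xyz',[180,0,84.5],degrees=True)*Ro.from_euler('y',30,degrees=True)
P=lab+[0,0,.1]-R.apply([-.1025,0,.0283])
print('target',P,'units',to(P,R))
p0,R0,s=pose(); w=p0+R0.apply([-.1025,0,.0283]); b=R0.apply([-.5,0,.866]); k=(w[2]-.115)/-b[2]
print('window',w.round(4),'beam',b.round(3),'hits',(w+k*b-lab).round(4),'dist',k, s['joint_positions'].round(1))
E
python3 s.py
```

```text
time_s: 24.4
tcp_pos: [0.524, -0.0751, 0.2936]
orientation: [180.0, 0.0, 84.4]
wrist_force: [0.6, 0.3, -2.2]
finger_gap: 0.37
gripper_force: 44.8
time_s: 25.4
tcp_pos: [0.6032, -0.0842, 0.2925]
orientation: [-180.0, -30.1, 84.2]
wrist_force: [-0.2, 0.7, -2.6]
finger_gap: 0.37
gripper_force: 44.8
target [ 0.63065178 -0.09672592  0.29075852] units (array([ 0.00143017, -0.00063082, -0.00259355]), array([-0.11645037,  0.35705987, -0.04179419]))
window [ 0.5957 -0.1583  0.2167] beam [ 0.     0.001 -1.   ] hits [-0.0278  0.0128  0.    ] dist 0.1017031560793191 [  3.1  25.4  23.5  89.4 -38.5  81.3  30.6]
```

Reachable. Final alignment, then I check in the side camera.

```bash
python3 -m crank '[[[0,0,0],[-0.02,0.06,-0.01],0],[[0,0,0],[-0.04,0.12,-0.02],0],[[0,0,0],[-0.06,0.18,-0.03],0],[[0,0,0],[-0.08,0.24,-0.03],0],[[0,0,0],[-0.1,0.3,-0.04],0],[[0,0,0],[-0.11,0.34,-0.04],0],[[0,0,-0.003],[-0.12,0.36,-0.04],0],[[0,0,-0.003],[-0.12,0.36,-0.04],0],[[0,0,-0.003],[-0.12,0.36,-0.04],0],[[0,0,-0.003],[-0.12,0.36,-0.04],0]]'
python3 s.py; python3 -c "
from h import *
snap('side','side1')
c=cv2.imread('pics/side1.png')[120:320,240:460]; cv2.imwrite('pics/side1c.png',cv2.resize(c,None,fx=2.7,fy=2.7,interpolation=2))"
```

```text
time_s: 26.4
tcp_pos: [0.63, -0.0964, 0.291]
orientation: [179.8, -30.0, 84.5]
wrist_force: [0.6, -0.6, -2.6]
finger_gap: 0.366
gripper_force: 44.8
target [ 0.63065178 -0.09672592  0.29075852] units (array([0.00154676, 0.00026168, 0.00032169]), array([-0.00433161,  0.00848969,  0.00044555]))
window [ 0.623  -0.1707  0.2152] beam [ 0.002 -0.001 -1.   ] hits [-0.0003  0.0002  0.    ] dist 0.10023572764941167 [  4.1  28.5  23.4  84.9 -39.2  82.8  30.6]
```

View pics/side1c.png

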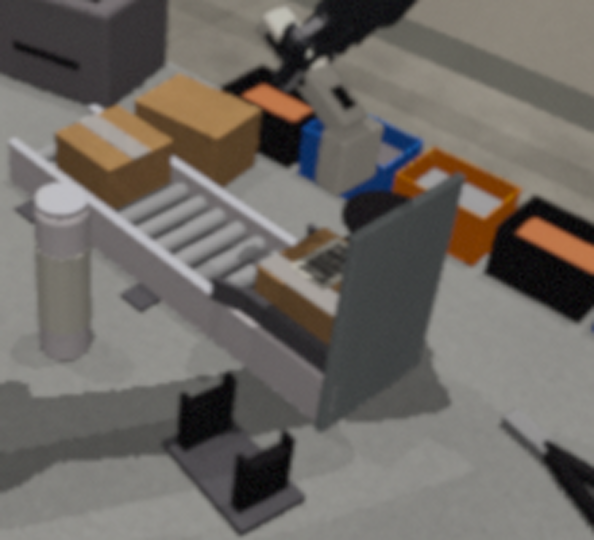

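The side view shows the head pointing straight down at (345,180), well above the label at (328,262). The carton is against the board and the stand is empty. Hold for 2 s, then start retracing the path.

```bash
python3 -m crank '[[[0,0,0],[0,0,0],0],[[0,0,0],[0,0,0],0],[[0,0,0],[0,0,0],0],[[0,0,0],[0,0,0],0],[[0,0,0],[0,0,0],0],[[0,0,0],[0,0,0],0],[[0,0,0],[0,0,0],0],[[0,0,0],[0,0,0],0],[[0,0,0],[0,0,0],0],[[0,0,0],[0,0,0],0]]'|grep tcp
python3 -m crank '[[[0,0,0],[0,0,0],0],[[0,0,0],[0,0,0],0],[[0,0,0],[0,0,0],0],[[0,0,0],[0,0,0],0],[[0,0,0],[0,0,0],0],[[0,0,0],[0,0,0],0],[[0,0,0],[0,0,0],0],[[0,0,0],[0,0,0],0],[[0,0,0],[0,0,0],0],[[0,0,0],[0,0,0],0]]'
python3 s.py
python3 -m crank '[[[0,0,0],[0,-0.06,0],0],[[0,-0.03,0],[0,-0.14,0],0],[[0,-0.06,0],[0.02,-0.24,0],0],[[0,-0.1,0],[0.05,-0.34,0],0],[[0,-0.14,0],[0.08,-0.44,0],0],[[0,-0.18,0],[0.1,-0.55,0],0],[[0,-0.22,0],[0.1,-0.66,0],0],[[0,-0.26,0],[0.1,-0.78,0],0],[[0,-0.3,0],[0.1,-0.89,0],0],[[0,-0.333,0],[0.1,-1,0],0]]'
python3 - <<'E'
from h import *
print(to([.4329,-.2146,.137],Ro.from_euler('xyz',[180,0,78.3],degrees=True)))
E
```

```text
tcp_pos: [0.6301, -0.0964, 0.2909]
time_s: 28.45
tcp_pos: [0.6301, -0.0964, 0.2908]
orientation: [179.8, -30.0, 84.5]
wrist_force: [-0.9, -0.3, -2.1]
finger_gap: 0.365
gripper_force: 44.8
target [ 0.63065178 -0.09672592  0.29075852] units (array([0.0015276 , 0.00031757, 0.00037712]), array([-0.0034774 ,  0.0066595 , -0.00068055]))
window [ 0.6231 -0.1707  0.2151] beam [ 0.002 -0.001 -1.   ] hits [-0.0001  0.0002  0.    ] dist 0.10013042946992784 [  4.1  28.5  23.4  84.9 -39.2  82.8  30.6]
time_s: 29.45
tcp_pos: [0.5505, -0.0813, 0.295]
orientation: [179.8, 0.1, 84.5]
wrist_force: [0.1, 0.9, -2.4]
finger_gap: 0.372
gripper_force: 44.8
(array([0.00185482, 0.00082864, 0.06883953]), array([-1.79700947, -1.3092161 ,  1.97375539]))
```

```bash
python3 -m crank '[[[0,0,0],[0,-0.1,0],0],[[0,0,0],[0,-0.2,0],0],[[0,0,0],[0,-0.32,0],0],[[0,0,0],[0,-0.44,0],0],[[0,0,0.01],[-0.1,-0.56,0.05],0],[[0,0,0.02],[-0.2,-0.68,0.1],0],[[0,0,0.03],[-0.3,-0.8,0.2],0],[[0,0,0.04],[-0.4,-0.9,0.3],0],[[0,0,0.055],[-0.52,-1,0.4],0],[[0,0,0.069],[-0.64,-1,0.5],0]]'
python3 - <<'E'
from h import *
print(to([.4329,-.2146,.137],Ro.from_euler('xyz',[180,0,78.3],degrees=True)))
E
```

```text
time_s: 30.45
tcp_pos: [0.4654, -0.126, 0.2538]
orientation: [179.9, -0.0, 78.1]
wrist_force: [-0.2, 0.4, -1.8]
finger_gap: 0.371
gripper_force: 44.9
(array([ 0.00119501, -0.0004155 , -0.00219284]), array([-1.16885761, -0.1724677 ,  1.4590746 ]))
```

```bash
python3 -m crank '[[[0,0,0],[-0.1,-0.02,0.08],0],[[0,0,0],[-0.2,-0.04,0.16],0],[[0,0,0],[-0.3,-0.06,0.24],0],[[0,0,0],[-0.4,-0.08,0.32],0],[[0,0,0],[-0.5,-0.1,0.4],0],[[0,0,0],[-0.6,-0.12,0.48],0],[[0,0,0],[-0.7,-0.14,0.56],0],[[0,0,0],[-0.8,-0.16,0.64],0],[[0,0,0],[-0.9,-0.17,0.72],0],[[0.001,0,-0.002],[-1,-0.17,0.8],0]]'
python3 -m crank '[[[0,0,0],[-0.04,0,0.1],0],[[0,0,0],[-0.08,0,0.2],0],[[0,0,0],[-0.12,0,0.3],0],[[0,0,0],[-0.17,0,0.4],0],[[0,0,0],[-0.17,0,0.5],0],[[0,0,0],[-0.17,0,0.58],0],[[0,0,0],[-0.17,0,0.64],0],[[0,0,0],[-0.17,0,0.66],0],[[0,0,0],[-0.17,0,0.66],0],[[0,0,0],[-0.17,0,0.66],0]]'
python3 - <<'E'
from h import *
print(to([.4329,-.2146,.0573],Ro.from_euler('xyz',[180,0,78.3],degrees=True)))
E
```

```text
time_s: 31.45
tcp_pos: [0.437, -0.2012, 0.1899]
orientation: [180.0, -0.0, 78.4]
wrist_force: [1.1, -0.0, -2.6]
finger_gap: 0.369
gripper_force: 44.9
time_s: 32.45
tcp_pos: [0.4348, -0.2139, 0.1378]
orientation: [179.9, -0.0, 78.4]
wrist_force: [0.6, -0.3, -1.3]
finger_gap: 0.37
gripper_force: 44.9
(array([ 0.00077168, -0.00018302,  0.00150245]), array([-0.01330287, -0.02230061,  1.00681202]))
```

Aligned over the stand, I lower until just above the seat, correcting by 1–2 mm.

```bash
python3 -m crank '[[[0,0,0],[-0.01,-0.02,0.12],0],[[0,0,0.0015],[-0.01,-0.02,0.25],0],[[0,0,0.0015],[-0.01,-0.02,0.38],0],[[0,0,0.0015],[-0.01,-0.02,0.5],0],[[0,0,0.0015],[-0.01,-0.02,0.6],0],[[0,0,0.0015],[-0.01,-0.02,0.7],0],[[0,0,0.0015],[-0.01,-0.02,0.78],0],[[0,0,0.0015],[-0.01,-0.02,0.84],0],[[0,0,0.0015],[-0.01,-0.02,0.88],0],[[0,0,0.0015],[-0.01,-0.02,0.88],0]]'
python3 - <<'E'
from h import *
print(to([.4329,-.2146,.0573],Ro.from_euler('xyz',[180,0,78.3],degrees=True)))
E
```

```text
time_s: 33.45
tcp_pos: [0.4328, -0.2144, 0.0669]
orientation: [180.0, -0.0, 78.3]
wrist_force: [-0.2, 0.2, -1.7]
finger_gap: 0.371
gripper_force: 44.9
(array([ 2.43392004e-04, -1.67469043e-04, -8.08852731e-05]), array([-0.00273267,  0.00205861,  0.12050017]))
```

```bash
python3 -m crank '[[[0,0,0],[0,0,0.02],0],[[0,0,0],[0,0,0.04],0],[[0,0,0],[0,0,0.06],0],[[0,0,0],[0,0,0.08],0],[[0,0,0],[0,0,0.09],0],[[0,0,0],[0,0,0.1],0],[[0,0,0],[0,0,0.11],0],[[0,0,0],[0,0,0.12],0],[[0,0,0],[0,0,0.12],0],[[0,0,0],[0,0,0.12],0]]'
```

```text
time_s: 34.45
tcp_pos: [0.4329, -0.2144, 0.0576]
orientation: [180.0, -0.0, 78.3]
wrist_force: [-1.4, 0.9, -2.0]
finger_gap: 0.371
gripper_force: 44.9
```

```bash
python3 -m crank '[[[0,0,0],[0,0,0.01],0],[[0,0,0],[0,0,0.01],0],[[0,0,0],[0,0,0.015],0],[[0,0,0],[0,0,0.015],0],[[0,0,0],[0,0,0.02],0],[[0,0,0],[0,0,0.02],0],[[0,0,0],[0,0,0.02],0],[[0,0,0],[0,0,0.02],0],[[0,0,0],[0,0,0.02],0],[[0,0,0],[0,0,0.02],0]]'
```

```text
time_s: 35.45
tcp_pos: [0.433, -0.2144, 0.0572]
orientation: [179.9, -0.1, 78.3]
wrist_force: [-4.9, 2.0, 17.6]
finger_gap: 0.365
gripper_force: 47.5
```

```bash
python3 -m crank '[[[0,0,0],[0,0,-0.01],0],[[0,0,0],[0,0,-0.012],0],[[0,0,0],[0,0,-0.012],30],[[0,0,0],[0,0,-0.012],37],[[0,0,0],[0,0,-0.012],40],[[0,0,0],[0,0,-0.012],45],[[0,0,0],[0,0,-0.012],50],[[0,0,0],[0,0,-0.012],60],[[0,0,0],[0,0,-0.012],70],[[0,0,0],[0,0,-0.012],70]]' 20
python3 -m crank '[[[0,0,0],[0,0,-0.05],70],[[0,0,0],[0,0,-0.12],70],[[0,0,0],[0,0,-0.2],70],[[0,0,0],[0,0,-0.3],70],[[0,0,0],[0,0,-0.4],70],[[0,0,0],[0,0,-0.5],70],[[0,0,0],[0,0,-0.6],70],[[0,0,0],[0,0,-0.75],70],[[0,0,0],[0,0,-0.88],70],[[0,0,0],[0,0,-1],70]]'
python3 -m crank '[[[0,0,0],[0,0,-0.1],70],[[0,0,0],[0.05,0,-0.2],70],[[0,0,0],[0.1,0,-0.3],70],[[0,0,0],[0.2,0,-0.4],70],[[0,0,0],[0.3,0,-0.5],70],[[0,0,0],[0.4,0,-0.6],70],[[0,0,0],[0.5,0,-0.7],70],[[0,0,0],[0.6,0,-0.8],70],[[0,0,0],[0.7,0,-0.9],70],[[0,0,0],[0.7,0,-1],70]]'
python3 -c "from h import *
snap('wrist','w4')"
```

```text
time_s: 36.45
tcp_pos: [0.4329, -0.2144, 0.0569]
orientation: [180.0, -0.0, 78.3]
wrist_force: [0.7, 1.0, 0.5]
finger_gap: 0.7
gripper_force: 0.0
time_s: 37.45
tcp_pos: [0.433, -0.2145, 0.1381]
orientation: [179.9, -0.0, 78.3]
wrist_force: [0.0, 0.6, 0.2]
finger_gap: 0.695
gripper_force: 0.0
time_s: 38.45
tcp_pos: [0.4445, -0.1582, 0.2176]
orientation: [180.0, -0.0, 78.4]
wrist_force: [0.6, 0.9, -0.7]
finger_gap: 0.703
gripper_force: 0.0
```

View pics/w4.png

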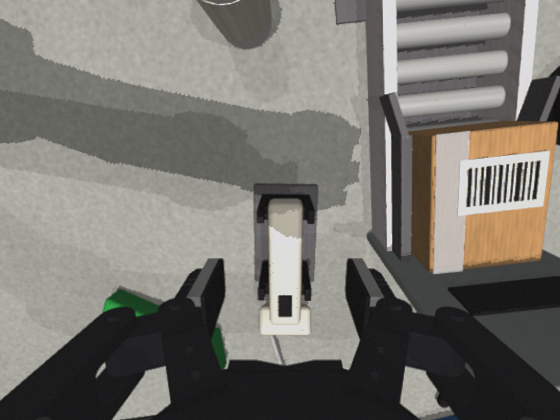

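The scanner lies straight in its stand at (285,265), between the saddle cheeks. The carton is against the end board at (490,200), and the gripper is clear.

```bash
python3 -c "
from plant import arm
print(arm.sign_off())"
```

```text
the job is handed in; nothing more can be done
None
```

The job is handed in at about 38 s: the labelled carton is up against the end board, the scanner was held pointing straight down 10 cm above the label for 2 s, and it is back in its stand; the arm did not touch the queued carton or the other items, though I did not re-measure their positions afterwards.

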